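# Close the loaded specimen chamber and hold its seal shut

### The arm

A 7-joint arm with a two-finger parallel gripper is mounted at the origin on the work surface. World frame = base frame: x ahead of the robot, y to its left, z up, the work surface at z = 0. Lengths are in m, angles in degrees, forces in N, time in s.
With the tool pointing down it reaches from about 0.35 to 0.775 m from the base axis. Payload 3.1 kg.
Tool frame: the origin (TCP) lies on the centre line of the jaws, within the pads' length; the fingertips stand 17 mm ahead of it and the grasp point (between the pads) lies 2 mm behind it (robot.tip_reach is the distance from the TCP to the fingertips, in m); z points along the fingers, y is the line along which they close (so a half turn about z gives the same grasp; the last joint's range is limited). The gripper opens to 85 mm and grips with 20 to 120 N. Pads are 22 mm wide; open, the fingers measure 114 mm over their backs; the gripper's body (76 mm by 85 mm) begins 54 mm behind the grasp point. The pads swing forward as they close: fully open they stand 13 mm farther back than shut.
Start: joints at [-67.363, 17.813, 0.802, 86.603, -0.252, 75.585, -1.558], TCP at [0.233, 0.498, 0.248] pointing down, gripper open.
Joint ranges: [-154.91, 154.91], [-16.99, 109.72], [-72.82, 74.43], [7.12, 147.25], [-82.49, 262.49], [11.32, 116.49], [-174.64, 174.64]. Speed limits (degrees/s): [159.86, 159.86, 180, 180, 180, 180, 180].

### API

Orientations are given as [roll, pitch, yaw] about the fixed x, y, z axes, in that order (R = Rz(yaw) Ry(pitch) Rx(roll)).
In Python, from station import robot, fingers, vision, workorder, recognise gives the robot as it stands. Calls block until the motion is done:
- robot.move_to(position, orientation): joint-space move of the TCP to a pose.
- robot.line_to(position, orientation=None, velocity=0.15, f_stop=None): straight line of the TCP; orientation=None keeps the orientation; velocity is the mean speed in m/s. With f_stop (N) it stops when the force on the tool has changed by that much, and returns True; else False.
- robot.move_j(angles): joint-space move.
- fingers.gripper_to(opening, force=None): opening from 0.0 (shut) to 1.0 (fully open); force is the grip in N (None keeps the last); returns when the fingers have stopped.
- robot.pause(seconds).
- robot.inverse_kinematics(position, orientation): joint angles nearest the present ones, or None.
- vision.grab_frame(name): name is "side" or "top"; returns the picture (384x512x3 uint8, red, green, blue); there is no depth.
- vision.calibration(name): a dict with "mtx" (3x3 intrinsics, pixels), "k1" (the pictures are not rectified: a ray, as slopes to the right and down, at radius r is drawn at 1 + k1 r^2 times it, then the intrinsics apply), "extrinsics" (4x4, takes a point from world to camera coordinates). Camera axes: x right, y up, looking along -z (the intrinsics and any distortion apply to the point x, -y, -z); pixel columns grow to the right and rows downward; lengths in m; the calibration is good to about 2 mm. A picture is of the moment at which its call begins. calibration takes no time and is no camera call.
A pose or a line that the arm cannot do raises robot.PlanningError and nothing moves.
- workorder.close_job(): hands the job in; it is judged then, once.
Trained networks look in the newest picture that a camera, given by its name, has taken for a name from the list of things; names that differ only in an ending like _2 or _b are one class to them, and where a whole thing is asked for, a point or a joint stands for the part that bears it (a point fixed in the world has none). Each returns a list of dicts, best first, with "p" (0 to 1); they miss things now and then, are a little off and sometimes report something else, mostly with a low value. They report only what shows in the picture. A call takes as long as a camera call. They do not tell look-alikes from the thing itself.
- recognise(label, camera): "rect" ([centre column, centre row, width, height] in pixels, round what is visible of it).
Readings, each from a call of its own:
- robot.current_time_s(): time.
- robot.current_joint_positions(): joint angles.
- robot.current_dq(): joint speeds.
- robot.current_joint_torque(): joint torques, N m.
- robot.current_tool_pos(): TCP position.
- robot.current_eef_rot(): TCP orientation.
- robot.current_contact_force(): force on the tool from outside, world axes, zero at the start.
- robot.current_torque(): the same for the moment, N m.
- robot.current_finger_gap(): opening from 0.0 (shut) to 1.0 (fully open).
- robot.current_gripper_force(): force on a finger pad.
Only numpy, scipy, OpenCV 4.12 (cv2) and the standard library are available. Lean on these libraries where they do the work, as an engineer would, in place of code of your own. Each camera call takes 0.05 s, during which the arm holds its last target. There are 200 camera calls.

### The job

One of the two specimen chambers on the bench holds the red specimen disc and the other a white blank. Pick up the black cover, fit it over the two dowels of the chamber with the red disc and press it down against the sprung seal until it is fully home, flush on the metal block all round; finish while still holding it pressed shut, with the gripper on it. Do not press on the chamber with the white blank, and do not knock or shift the other things on the bench.

Things in the scene. Friction and masses are not known exactly. Their poses are not given: they have to be found in the camera images.
- cover: loose upper half, 0.26-0.43 kg: black plate 110 (x) x 70 (y) x 14 mm flat on the bench. Origin: centre of its underside, z up. Aluminium grip bar on its middle: 50 mm along x, 16 mm wide in y, 14 to 40 mm above the origin. Two 9.5 mm holes go through it at x = +-42 mm, y = 0. Fits either way round, x along the chamber's x. Home: underside on the block's top; let go, it rides up on the seal.
- chamber_a: lower half, fixed to the bench: aluminium block 120 (x) x 90 (y) x 28 mm high. Origin: centre of its underside, z up. Two steel dowels, 8 mm thick with tapered tips, at x = +-42 mm, y = 0, rise 18 mm above its top face (z 28 to 46). Between them a black square seal frame (60 mm outside, 38 inside) springs 5 mm above the face, round a 31 mm pocket, 5 mm deep, with a disc in it.
- chamber_b: lower half, fixed to the bench: aluminium block 120 (x) x 90 (y) x 28 mm high. Origin: centre of its underside, z up. Two steel dowels, 8 mm thick with tapered tips, at x = +-42 mm, y = 0, rise 18 mm above its top face (z 28 to 46). Between them a black square seal frame (60 mm outside, 38 inside) springs 5 mm above the face, round a 31 mm pocket, 5 mm deep, with a disc in it.
- seal_a (a joint): black sprung seal frame of chamber_a: 0 = fully up (5 mm above the block's top face), grows as it is pressed down, 0.005 = level with the top face. It pushes up with about 6 N at 0 and 14 N at 0.005.
- seal_b (a joint): black sprung seal frame of chamber_b: 0 = fully up (5 mm above the block's top face), grows as it is pressed down, 0.005 = level with the top face. It pushes up with about 6 N at 0 and 14 N at 0.005.
- specimen: red disc, 28 mm across, 4 mm thick, loose in the pocket of one chamber (which one changes). Origin: centre of its underside.
- blank: white disc, 28 mm across, 4 mm thick, loose in the pocket of the other chamber. Origin: centre of its underside.
- reagent: brown glass bottle, 64 mm across, 130 mm high, standing; origin under its centre. Leave alone.
- dish: closed clear petri dish, 90 mm across, 16 mm high; origin under its centre. Leave alone.
- lens: spare microscope objective, black with a yellow ring, 28 mm across, 48 mm high, standing; origin under its centre. Leave alone.
- slide_box: white box with green lid, 87 x 102 x 34 mm; origin under its centre. Leave alone.
Things that resemble listed ones, but are neither listed nor needed, are in the scene too. Several things have the shape of the cover; the one meant has the colours described above.

How it is judged:
By the outcome, as a careful person would: the job done as asked, in the order asked, and still so for the second after the job is handed in, while the arm keeps its last pose, push and grip.
It also fails if it takes over 38 s, if anything falls off the work surface, if the arm or the gripper's body presses on something with over 40 N, if the wrist force passes 120 N, or if a joint passes its speed limit or range.

## Working session

There is one attempt and no reset: what is moved stays moved. The work goes in short steps, each a Python script; the robot and the scene stay as the last script left them, time stands still between calls to the robot, and variables do not carry over. Pictures are saved under pics/ and viewed, at most 10 in all, crops included, and the job is handed in when it is done.

```bash
mkdir -p pics; ls; python3 - <<'E'
from station import robot, fingers, vision
import cv2
for n in("top","side"):
    f=vision.grab_frame(n); cv2.imwrite(f"pics/{n}0.png",cv2.resize(f[:,:,::-1],(800,600),interpolation=cv2.INTER_CUBIC))
    print(vision.calibration(n))
print(robot.current_time_s(),robot.current_eef_rot())
E
```

```text
pics
{'mtx': array([[362.44071651,   0.        , 251.43523698],
       [  0.        , 362.44071651, 202.70072462],
       [  0.        ,   0.        ,   1.        ]]), 'k1': -0.019901272311131712, 'extrinsics': array([[-0.00912198, -0.99989535, -0.01122843,  0.07637613],
       [ 0.99699512, -0.00995819,  0.07682159, -0.51363881],
       [-0.07692537, -0.01049393,  0.99698163, -1.45373115],
       [ 0.        ,  0.        ,  0.        ,  1.        ]])}
{'mtx': array([[436.23620014,   0.        , 255.90724149],
       [  0.        , 436.23620014, 189.36297475],
       [  0.        ,   0.        ,   1.        ]]), 'k1': -0.022635627667141035, 'extrinsics': array([[ 0.88396044, -0.46696028,  0.02370735, -0.42940972],
       [ 0.25304398,  0.52042016,  0.81555601, -0.22194218],
       [-0.39317004, -0.71492024,  0.57819232, -1.40351747],
       [ 0.        ,  0.        ,  0.        ,  1.        ]])}
0.1 [-1.79875116e+02  6.40240219e-03  1.54979391e+02]
```

View pics/top0.png

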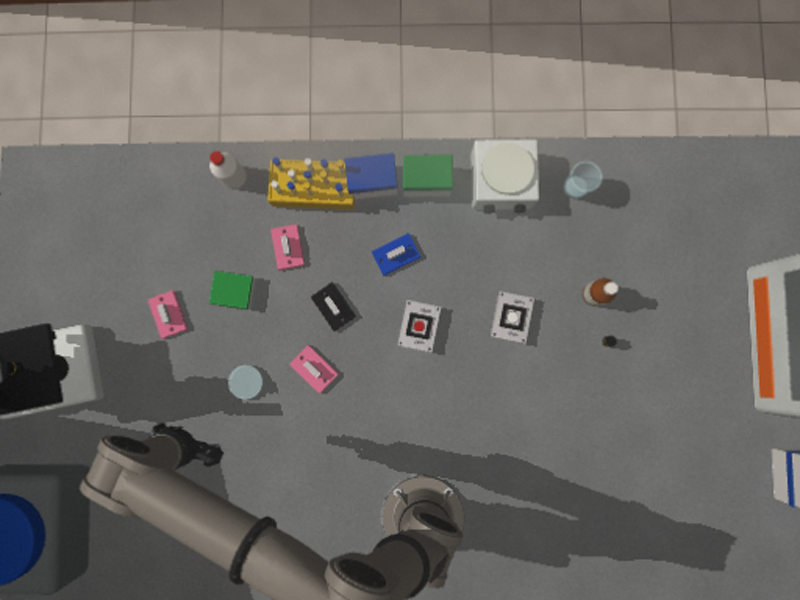

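View pics/side0.png

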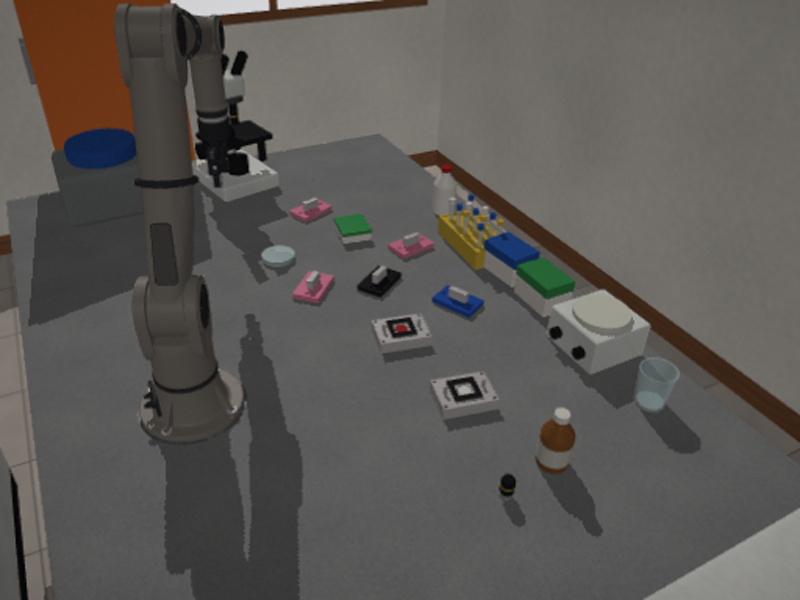

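The top view shows the cover-shaped things: pink (288,247), (167,314) and (315,369), blue (396,254), black (333,306). Only the black one, with its aluminium bar, fits the description. The red disc is in the chamber at (419,326) and the white blank at (513,317). I'll confirm this in one crop.

```bash
cat > h.py <<'E'
from station import robot, fingers, vision, workorder, recognise
import numpy as np, cv2
from scipy.optimize import minimize, least_squares
def proj(n,P):
    c=vision.calibration(n); P=np.atleast_2d(P); q=P@c["extrinsics"][:3,:3].T+c["extrinsics"][:3,3]
    s=np.c_[q[:,0],-q[:,1]]/-q[:,2:]; s=s*(1+c["k1"]*(s**2).sum(1,keepdims=True))
    return s*[c["mtx"][0,0],c["mtx"][1,1]]+c["mtx"][:2,2]
def at(n,uv,z):   # world xy at height z of a pixel
    return least_squares(lambda p:proj(n,[[p[0],p[1],z]])[0]-uv,[0.5,0.]).x
E
python3 - <<'E'
from h import *
f=vision.grab_frame("top"); a=f[170:240,190:295]
g=vision.grab_frame("side"); b=g[160:230,220:295]
A=cv2.resize(a,None,fx=7,fy=7,interpolation=cv2.INTER_NEAREST)[:, :735]
B=cv2.resize(b,None,fx=7,fy=7,interpolation=cv2.INTER_NEAREST)
np.savez("f0.npz",top=f,side=g)
cv2.imwrite("pics/c1.png",A[:,:,::-1]); cv2.imwrite("pics/c2.png",B[:,:,::-1])
print(at("top",[213,196],.014),at("top",[268,209],.028))
E
```

```text
[0.54391752 0.22869075] [0.48756515 0.00473048]
```

View pics/c1.png

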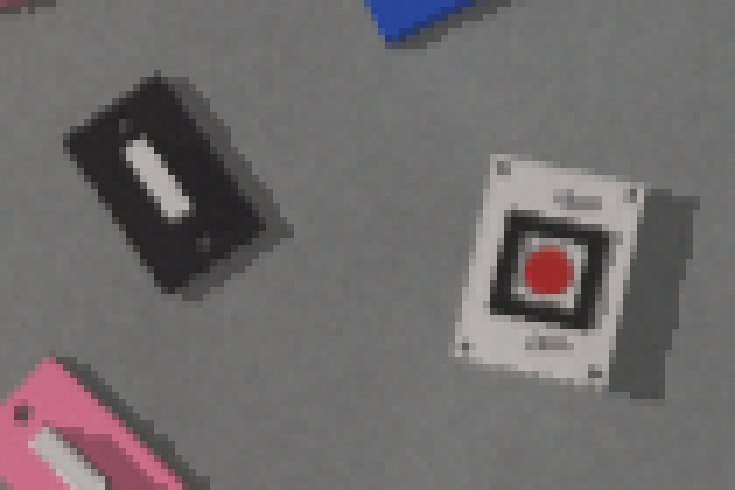

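View pics/c2.png

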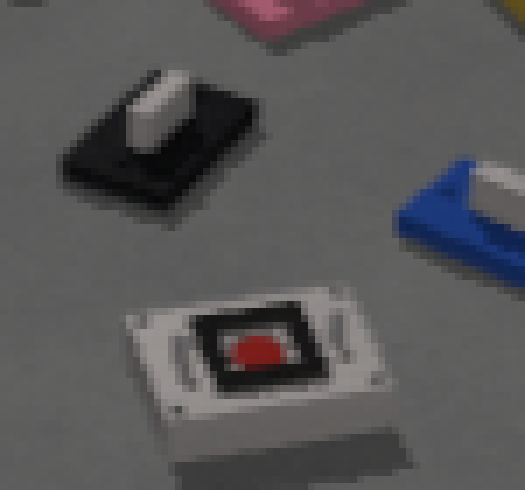

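```bash
cat >> h.py <<'E'
S=8
def box(x0,x1,y0,y1,z0,z1): return np.array([[x,y,z] for x in(x0,x1) for y in(y0,y1) for z in sorted({z0,z1})])/1e3
def sq(a,z,b=None): return box(-a,a,-(b or a),(b or a),z,z)
COVER=[(box(-55,55,-35,35,0,14),1),(box(-55,55,-35,35,14,14),2),(box(-25,25,-8,8,14,40),3),(box(-25,25,-8,8,40,40),4)]
CHAM=[(box(-60,60,-45,45,0,28),1),(box(-60,60,-45,45,28,28),2),(box(-30,30,-30,30,28,33),3),(box(-19,19,-19,19,33,33),4)]
a=np.linspace(0,2*np.pi,24); CHAM.append((np.c_[14*np.cos(a),14*np.sin(a),0*a+27]/1e3,5))
def place(V,p,z=0):
    c,s=np.cos(p[2]),np.sin(p[2]); return V@np.array([[c,s,0],[-s,c,0],[0,0,1]])+[p[0],p[1],z]
def fit(n,img,model,p0,light=True,z=0,m=38):
    u0,v0=np.round(proj(n,[[p0[0],p0[1],z+.01]])[0]).astype(int)-m//2-4
    w=m+8; crop=img[v0:v0+w,u0:u0+w].astype(float).reshape(-1,3)
    def cost(q):
        L=np.zeros((w*S,w*S),np.uint8)
        def fill(P,l):
            uv=((proj(n,P)-[u0,v0]+.5)*S-.5)*16
            cv2.fillConvexPoly(L,cv2.convexHull(np.round(uv).astype(np.int32)),l,cv2.LINE_8,4)
        if light:
            for V,l in model[::2] if model is COVER else model[:1]:
                W=place(V,q,z); h=W[:,2:]; G=np.c_[W[:,:2]+h*q[3:5],0*h]
                fill(np.r_[G,W],6)
        for V,l in model: fill(place(V,q,z),l)
        A=np.stack([cv2.resize((L==k).astype(np.float32),(w,w),interpolation=cv2.INTER_AREA).ravel() for k in range(7)],1)
        keep=A.sum(0)>0; A=A[:,keep]
        x=np.linalg.lstsq(A,crop,rcond=None)[0]; return np.minimum(np.abs(A@x-crop),40).__pow__(2).mean()
    best=None
    q=np.array(list(p0)+([0,-.8] if light else []),float)
    for sc in (1,.3):
        d=np.array([.006,.006,.12,.3,.3][:len(q)])*sc
        X=np.vstack([q]+[q+np.eye(len(q))[i]*d[i] for i in range(len(q))])
        r=minimize(cost,q,method="Nelder-Mead",options=dict(initial_simplex=X,xatol=2e-5,fatol=1e-3,maxiter=500)); q=r.x
    return q,r.fun
E
cat > m.py <<'E'
from h import *
d=np.load("f0.npz")
for nm,M,p in(("cover",COVER,(.544,.2287,np.deg2rad(30))),("chamA",CHAM,(.4876,.0047,np.deg2rad(-8)))):
    for n in("top","side"):
        q,c=fit(n,d[n],M,p,m=44); print(nm,n,q[:2].round(4),np.rad2deg(q[2]).round(2),q[3:].round(2),round(c,1))
E
time python3 m.py
```

```text
cover top [0.5451 0.2297] 34.25 [-0.19 -1.19] 21.5Traceback (most recent call last):
  File "m.py", line 5, in <module>
    q,c=fit(n,d[n],M,p,m=44); print(nm,n,q[:2].round(4),np.rad2deg(q[2]).round(2),q[3:].round(2),round(c,1))
        ~~~^^^^^^^^^^^^^^^^^
  File "h.py", line 39, in fit
    r=minimize(cost,q,method="Nelder-Mead",options=dict(initial_simplex=X,xatol=2e-5,fatol=1e-3,maxiter=500)); q=r.x
    res = _minimize_neldermead(fun, x0, args, callback, bounds=bounds,
                               **options)
    fxr = func(xr)
    fx = function(np.copy(x), *(wrapper_args + args))
  File "h.py", line 30, in cost
    for V,l in model: fill(place(V,q,z),l)
                      ~~~~^^^^^^^^^^^^^^^^
  File "h.py", line 24, in fill
    uv=((proj(n,P)-[u0,v0]+.5)*S-.5)*16
         ~~~~^^^^^
  File "h.py", line 5, in proj
    c=vision.calibration(n); P=np.atleast_2d(P); q=P@c["extrinsics"][:3,:3].T+c["extrinsics"][:3,3]
ValueError: time passes only in moves, steps and waits

real	0m5.122s
user	0m8.997s
sys	0m0.156s
```

```bash
sed -i 's/^def proj/CAL={n:vision.calibration(n) for n in ("top","side")}\ndef proj/; s/c=vision.calibration(n); P/c=CAL[n]; P/' h.py; sed -i 's/m=44/m=34/' m.py; time python3 m.py; python3 -c "
from h import *
print(robot.current_time_s())"
```

```text
cover top [0.5452 0.2297] 34.04 [-0.19 -1.17] 16.9
cover side [0.5436 0.2278] 34.46 [-0.06 -0.9 ] 67.4
chamA top [0.4904 0.0048] -12.67 [-0.26 -1.18] 82.6
chamA side [0.4888 0.0028] -12.22 [-0.17 -1.15] 83.1
0.2
real	0m4.004s
user	0m7.687s
sys	0m0.097s
```

Confirmed: the black cover with the aluminium bar is at about (0.544, 0.229), 34°. The red-disc chamber is at about (0.4896, 0.0038), -12.5°. Both cameras agree on the offset between the two to within 0.2 mm. Next I grasp it.

```bash
python3 - <<'E'
from h import *
R=[180,0,34.2-180]; x,y=.5444,.2287
print(robot.inverse_kinematics([x,y,.12],R), robot.inverse_kinematics([.4896,.0038,.05],[180,0,167.55]))
robot.move_to([x,y,.13],R)
robot.line_to([x,y,.035],velocity=.12,f_stop=8)
print(robot.current_tool_pos(),robot.current_contact_force())
fingers.gripper_to(0.0,force=90)
print(robot.current_finger_gap(),robot.current_gripper_force(),robot.current_contact_force())
robot.line_to([x,y,.115],velocity=.12)
f=vision.grab_frame("top"); g=vision.grab_frame("side"); np.savez("f1.npz",top=f,side=g)
print(robot.current_finger_gap(),robot.current_tool_pos(),robot.current_eef_rot(),robot.current_contact_force(),robot.current_time_s())
u=np.r_[[cv2.resize(i[int(v)-38:int(v)+38,int(c)-50:int(c)+50],(400,304)) for n,i in(("top",f),("side",g)) for c,v in [proj(n,[[x,y,.08]])[0]]]]
cv2.imwrite("pics/c3.png",np.hstack(list(u))[:,:,::-1])
E
```

```text
[-27.37224476  28.05680568   4.13911133  90.52806104  -2.21399675
  61.49514594 101.53884953] [-22.92921356  24.5551707   25.92082373 111.09203221 -14.27216014
  47.4647982   88.22726273]
[0.54514737 0.22913647 0.0358372 ] [-0.15099104  0.55689589  0.42518564]
0.1649395360770597 89.92850303649902 [-1.4011362   0.04970462  3.6466858 ]
0.16787426962739133 [0.54328586 0.22822789 0.11343265] [ 179.97121502   -0.18353824 -145.79579849] [ 0.73737182  0.07876448 -3.6480851 ] 4.2917
```

View pics/c3.png

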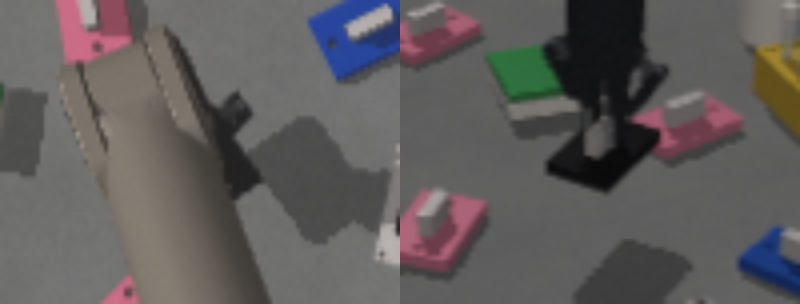

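The cover is held level in the jaws, as the side view shows it at right (605,155). The arm hides it from the top camera, so I'll measure its pose in the hand from the side camera.

```bash
python3 - <<'E'
import re
s=open('h.py').read()
s=s.replace("z=0,m=38):","z=0,m=38,mask=None):").replace(".reshape(-1,3)\n",".reshape(-1,3)\n    k=np.ones(len(crop),bool) if mask is None else mask[v0:v0+w,u0:u0+w].ravel()\n",1)
s=s.replace("A=A[:,keep]","A=A[k][:,keep]").replace("lstsq(A,crop,","lstsq(A,crop[k],").replace("A@x-crop)","A@x-crop[k])")
open('h.py','w').write(s)
E
cat > held.py <<'E'
from h import *
def held(img,T,yaw,light,dz=.0357):
    z=T[2]-dz; p=(T[0],T[1],yaw)
    mask=np.ones(img.shape[:2],np.uint8)      # hide bar + gripper: column of space above the plate's middle
    H=proj("side",place(box(-27,27,-62,62,22,200),p,z)); H=np.r_[H,proj("side",place(box(-27,27,-10,10,13,200),p,z))]
    cv2.fillConvexPoly(mask,cv2.convexHull(np.round(H).astype(np.int32)),0)
    q0=(p[0]-.0008,p[1]-.001,yaw)
    return fit("side",img,COVER[:2],q0,light,z,m=30,mask=mask.astype(bool)),mask
E
python3 - <<'E'
from held import *
robot.pause(.3); T=robot.current_tool_pos(); e=robot.current_eef_rot(); print(T,e,robot.current_dq().round(2) if hasattr(robot.current_dq(),'round') else robot.current_dq())
g=vision.grab_frame("side"); np.savez("f2.npz",side=g,T=T,e=e)
for lt in(False,True):
  for dz in (.0342,.0357,.0372):
    (q,c),mask=held(g,T,np.deg2rad(e[2]+180),lt,dz)
    print(lt,dz,(q[:2]-T[:2]).round(4),np.rad2deg(q[2]).round(2),q[3:].round(2),round(c,1))
E
```

```text
[0.54424863 0.2286763  0.11467416] [ 1.79993763e+02 -3.24880396e-02 -1.45795647e+02] [ 0.01 -0.23 -0.1  -0.08 -0.01  0.05  0.02]
False 0.0342 [-0.0004 -0.0021] 35.63 [] 98.4
False 0.0357 [0.0003 0.0003] 35.7 [] 94.9
False 0.0372 [0.0016 0.0023] 35.69 [] 85.9
True 0.0342 [-0.0008 -0.0019] 36.6 [-0.2  -0.45] 97.4
True 0.0357 [0.0006 0.0001] 35.71 [-0.17 -0.53] 93.4
True 0.0372 [0.0019 0.0015] 34.57 [-0.16 -0.51] 85.5
```

```bash
python3 - <<'E'
from held import *
R=[180,0,167.55]; x,y=.4896,.0038
robot.move_to([x,y,.13],R)
robot.line_to([x,y,.087],velocity=.1); robot.pause(.4)
T=robot.current_tool_pos(); e=robot.current_eef_rot(); print(T,e,robot.current_contact_force(),robot.current_finger_gap())
f=vision.grab_frame("top");g=vision.grab_frame("side"); np.savez("f3.npz",side=g,top=f,T=T,e=e); print(robot.current_time_s())
for lt in(False,True):
    (q,c),mask=held(g,T,np.deg2rad(e[2]-180),lt,.035)
    print(lt,q[:2].round(4),np.rad2deg(q[2]).round(2),q[3:].round(2),round(c,1))
o=[]
for n,i in(("top",f),("side",g)):
    c,v=proj(n,[[x,y,.05]])[0].astype(int); k=cv2.resize(i[v-38:v+38,c-50:c+50],(400,304),interpolation=cv2.INTER_CUBIC)
    for V,l,z in((COVER[1][0],0,T[2]-.035),):
        P=proj(n,place(V,(*q[:2],q[2]),z)); h=((P-[c-50,v-38]+.5)*4).astype(np.int32)
        if n=="side": cv2.polylines(k,[cv2.convexHull(h)],True,(0,255,0),1)
    o.append(k)
cv2.imwrite("pics/c4.png",np.hstack(o)[:,:,::-1])
E
```

```text
[0.48985763 0.00379137 0.08738315] [1.79982305e+02 4.31388096e-02 1.67545954e+02] [-1.11957501 -0.89927709 -4.40613417] 0.16883362394939372
6.65
False [0.4902 0.0015] -11.93 [] 252.0
True [0.4904 0.0021] -11.84 [-0.48 -0.23] 255.4
```

View pics/c4.png

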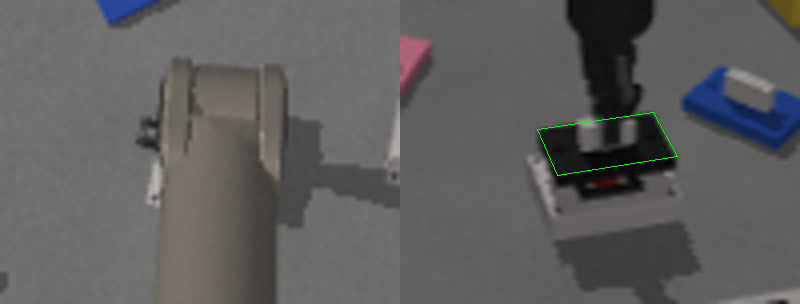

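The cover hovers squarely over the red chamber; side crop, outline at (607,143). I'll lower it with a force stop to feel for the dowels.

```bash
python3 - <<'E'
from h import *
x,y=.4896,.0038
F0=np.array(robot.current_contact_force())
for d in [(0,0),(-.0008,.0005),(-.0015,.001)]:
    robot.line_to([x+d[0],y+d[1],.087],velocity=.05); robot.pause(.2)
    s=robot.line_to([x+d[0],y+d[1],.072],velocity=.02,f_stop=7); robot.pause(.2)
    T=np.array(robot.current_tool_pos())
    print(d,s,T,robot.current_contact_force()-F0,robot.current_torque(),robot.current_time_s())
    if not s: break
E
```

```text
(0, 0) False [0.4892713  0.00425277 0.07180311] [ 0.54819459  1.48873724 -2.0320909 ] [0.58158284 0.15607628 0.05533379] 8.2
```

It slid over the dowels, with the underside at about 37 mm and low force. Now I press it home.

```bash
python3 - <<'E'
from h import *
F0=np.array(robot.current_contact_force())
x,y=.4891,.0043
for z in (.068,.065,.064,.063,.062,.061,.060,.059):
    s=robot.line_to([x,y,z],velocity=.02,f_stop=32); robot.pause(.1)
    F=robot.current_contact_force()
    print(z,s,np.array(robot.current_tool_pos()).round(4),np.round(F,1),robot.current_finger_gap())
    if s or F[2]-F0[2]>28: break
print(robot.current_torque(),robot.current_eef_rot(),robot.current_gripper_force(),robot.current_time_s())
g=vision.grab_frame("side"); c,v=proj("side",[[x,y,.03]])[0].astype(int)
cv2.imwrite("pics/c5.png",cv2.resize(g[v-30:v+30,c-40:c+40],(800,600),interpolation=cv2.INTER_CUBIC)[:,:,::-1])
E
```

```text
0.068 False [0.4895 0.0044 0.0684] [-1.5  2.4  0.6] 0.16381906788700706
0.065 False [0.4895 0.0044 0.0656] [-2.2  3.6  5.2] 0.1658079911583118
0.064 False [0.4895 0.0043 0.0649] [-3.7  2.1  7.6] 0.16650817287415895
0.063 False [0.4895 0.0044 0.0641] [-3.7  2.7  9.5] 0.16438313364383714
0.062 False [0.4895 0.0044 0.0634] [-4.7  3.4 11.7] 0.16371580596595445
0.061 False [0.4895 0.0044 0.0634] [-7.2  2.6 18.4] 0.1626110331541279
0.06 False [0.4895 0.0044 0.0634] [-9.2  3.3 26.2] 0.16752993908796013
[0.51369502 2.07470782 0.10826667] [1.79910392e+02 2.81044761e-02 1.67554046e+02] 93.16648721694946 10.8
```

View pics/c5.png

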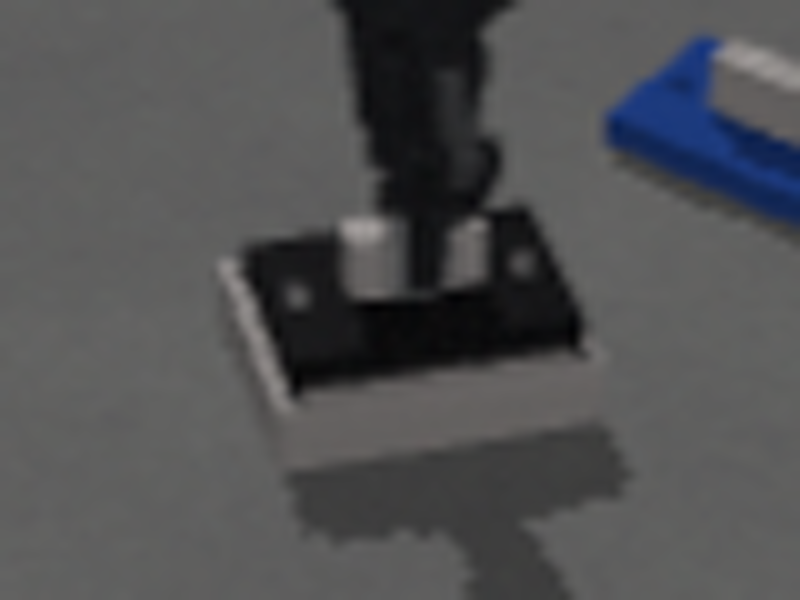

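The dowels show through both holes, at (297,293) and (523,262), and the plate sits on the block. The TCP stopped hard at 0.0634, which matches home. I'll take off the side load, re-check, then hand in.

```bash
python3 - <<'E'
from h import *
robot.line_to([.4897,.0044,.060],velocity=.02); robot.pause(.5)
print(np.array(robot.current_tool_pos()).round(4),np.round(robot.current_contact_force(),1),np.round(robot.current_torque(),2),robot.current_eef_rot(),robot.current_finger_gap(),robot.current_time_s())
F=robot.current_contact_force()
if 18<F[2]<36: print(workorder.close_job())
E
```

```text
[0.4895 0.0044 0.0634] [-10.5   2.6  27.8] [0.46 2.34 0.04] [ 1.79926353e+02 -3.87099841e-02  1.67547547e+02] 0.16500424185289245 11.6
the job is handed in; nothing more can be done
None
```

The black cover is on the red-disc chamber, seated over both dowels and pressed to a hard stop against the block with about 28 N, still gripped; the job was handed in at 11.6 s, with some side load (about 10 N) remaining.

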